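# Hang up the lens basket and hold the cleaner's lid open

## Task

The lens basket has been left standing on the closed lid of the ultrasonic cleaner: hang it by its handle on the two-pronged hook of the drip stand and let go of it. Then lift the cleaner's self-closing lid (it has a red pull) and hold it open at 50 degrees, give or take 5, so that your colleague across the bench can look into the tank; finish while still holding it there with the gripper. Leave the other things on the bench where they are.

Things in the scene. Friction and masses are not known exactly. Their poses are not given: they have to be found in the camera images.
- basket_bar (a point): Middle of the basket's handle bar, on the bar's axis. The bar is round, 10 mm thick, runs along the basket's y axis, 135 mm above its underside, between uprights of the same bar at y = -53 and +53 mm. Round its middle sits a black grip block 14 (x) x 34 (y) x 18 (z) mm, centred here: take it with fingers closing along x. Open window 85 mm high from bar to basket rim. y along the bar, z up.
- basket: Blue open lens basket, 64 (x) x 112 (y) x 45 mm high, about 0.16 kg, with a rigid steel arch as its handle. Origin at the centre of its underside, z up. It starts upright on the cleaner's lid.
- hook_seat (a point): Hanging place: midway between the two prongs, level with their top (194 mm above the table). x axis: along the prongs from tips to post; y across; z up. Prongs: level rods 8 mm thick at y = -30 and +30 mm, straight from x = -30 to the post at +82 mm. The handle bar is to lie across both, fingers between them; its axis is then 5 mm above this point. Either way round will do.
- hook_tips (a point): Midway between the upturned tips of the prongs, at the height of their tops: 48 mm from the hanging place towards the free end and 18 mm higher. Bring the basket in from beyond the tips, moving along the prongs, its bar above the tips and its rim below the prongs; then lower it. Axes as the hanging place's.
- drip_stand: Drip stand, fixed to the table: white base tray 200 x 150 x 12 mm, a steel post 16 mm thick and 210 mm high, and the two-pronged hook. Origin on the table, 10 mm on the tips' side of the hanging place; x from tips to post, z up.
- lid_pull (a point): Grip point of the lid's red pull, an upright block 24 (x) x 14 (y) mm, 44 mm high, on the lid's top near its free edge. The point is 26 mm above the lid's top face, 18 mm below the pull's top. Axes turn with the lid: x from hinge to free edge, y along the hinge, z out of the lid's top. Grip it with fingers closing along y; it can turn between them about y.
- lid_hinge (a point): Middle of the lid's hinge line, 120.5 mm above the table, at the cleaner's edge nearest the robot. Axes turn with the lid; y lies along the hinge. The grip point of the pull is 147 mm from here along the lid's x and 36 mm along its z. The cleaner is a white box 170 x 250 x 120 mm, fixed to the table.
- lid (a joint): Opening angle of the lid in rad: 0 shut, growing as the free edge (far from the robot) swings up and back towards the robot about the hinge; 50 degrees is 0.873, stop at 1.35. The grey lid (170 x 250 x 10 mm, about 0.3 kg) falls and is sprung shut from any angle: about 3 N at the pull when shut, 4 to 5 N at 50 degrees.
- squeeze_bottle: Bystander: white squeeze bottle with a red cap, 56 mm across, 140 mm high; origin at the centre of its underside.
- screw_jar: Bystander: small screw jar, 34 mm across, 50 mm high; origin at the centre of its underside.
- screwdriver: Bystander: small screwdriver with a blue handle, 130 mm long, lying on the table; origin under its middle.
- job_tray: Bystander: yellow job tray 150 x 110 x 35 mm; origin at the centre of its underside.
- glasses_case: Bystander: dark glasses case 70 x 160 x 45 mm; origin at the centre of its underside.
- tool_cup: Bystander: wooden cup of hand tools, 72 mm across, cup 80 mm high, tools up to 130 mm; origin at the centre of its underside.
- lens_blank: Bystander: green glass lens blank, a disc 70 mm across, 12 mm thick; origin at the centre of its underside.
There are look-alikes about, which are no part of the job. Leave any purple or yellow look-alike of the drip_stand alone.

How it is judged:
By the outcome, as a careful person would: the job done as asked, in the order asked, and still so for the second after the job is handed in, while the arm keeps its last pose, push and grip.
It also fails if it takes over 61 s, if anything falls off the work surface, if the arm or the gripper's body presses on something with over 40 N, if the wrist force passes 120 N, or if a joint passes its speed limit or range.

## Robot

A 6-joint arm with a two-finger parallel gripper is mounted at the origin on the work surface. World frame = base frame: x ahead of the robot, y to its left, z up, the work surface at z = 0. Lengths are in m, angles in rad, forces in N, time in s.
With the tool pointing down it reaches from about 0.3 to 0.775 m from the base axis. Payload 14.6 kg.
Tool frame: the origin (TCP) lies between the finger pads; the fingertips stand 19 mm ahead of it and the grasp point (between the pads) is the TCP (finger_overhang is the distance from the TCP to the fingertips, in m); y points along the fingers, x is the direction in which the jaws open and shut, and the axes are right-handed (so a half turn about y gives the same grasp; the last joint's range is limited). The gripper opens to 94 mm and grips with 3 to 60 N. Pads are 16 mm wide; open, the fingers measure 119 mm over their backs; the gripper's body (75 mm by 177 mm) begins 78 mm behind the grasp point.
Start: joints at [-1.29, 0.3, 1.521, -0, 1.321, -0.067], TCP at [0.187, -0.517, 0.224] pointing down, gripper open.
Joint ranges: [-3.03, 3.03], [-0.79, 2.21], [0.23, 2.52], [-1.04, 4.18], [0, 3.07], [-2.55, 2.55]. Speed limits (rad/s): [2.22, 2.22, 2.57, 3.14, 3.14, 3.14].

## Interface

Orientations are given as [roll, pitch, yaw] about the fixed x, y, z axes, in that order (R = Rz(yaw) Ry(pitch) Rx(roll)).
In Python, from rig import read_state, capture, camera_model, sign_off, look_for, finger_overhang gives the robot as it stands. The module is installed in compiled form; this text tells all that it offers.
- The arm moves only by the tool servo_tool, never from a script. Its argument "steps" is a list of rows, each an object of numbers: "grip": the opening, from 0 (shut) to 1 (fully open); "x", "y", "z": the shift along the tool's x, y, z as a fraction of full scale; "roll": the turn about the tool's y as a fraction of full scale. A call has 1 to 12 rows; each row is the pose to reach, as a shift and turn from the pose commanded when the call began, along the tool's axes at that moment; what a row does not reach only later rows make up. Full scale, the value 1, is 0.8 m for a shift and 2 rad for a turn. A row lasts 1/8 s, in which the tool goes at most 62.5 mm and 10.7 degrees, less where a joint would pass 70% of its speed; a pose out of reach is approached as far as the arm can. A call with a number of a shift or a turn outside -1 to 1 is refused whole. A call with a gripper value outside its range is refused whole. The fingers move at their own pace and stop on an object; "force" is the grip in N (left out, the last holds). Time passes only in rows, so rows that repeat a pose let the fingers close. It gives the time, the measured TCP pose, the force and the opening at its end, in the units of the state.
- read_state(): the state, without advancing time (a new reading comes with each control period).
- capture(name): name is "side" or "top" or "wrist"; returns the picture (384x512x3 uint8, red, green, blue); there is no depth.
- camera_model(name): a dict with "mtx" (3x3 intrinsics, pixels), "extrinsics" (4x4, takes a point from camera to world coordinates). Camera axes: x right, y down, z forward; pixel columns grow to the right and rows downward; lengths in m; the calibration is good to about 2 mm. A picture is of the moment at which its call begins: read the wrist's pose just before it. camera_model takes no time and is no camera call; for the wrist camera it gives the pose at the moment of the call.
- sign_off(): hands the job in, once; it reports no verdict.
Trained networks look in the newest picture that a camera, given by its name, has taken for a name from the list of things; names that differ only in an ending like _2 or _b are one class to them, and where a whole thing is asked for, a point or a joint stands for the part that bears it (a point fixed in the world has none). Each returns a list of dicts, best first, with "score" (0 to 1); they miss things now and then, are a little off and sometimes report something else, mostly with a low value. They report only what shows in the picture. A call takes as long as a camera call. They do not tell look-alikes from the thing itself.
- look_for(camera, target): "rect" ([left, top, right, bottom] in pixels, round what is visible of it).
The state is a dict: "clock": time; "joint_positions": joint angles; "joint_velocities": joint speeds; "tau": joint torques, N m; "tool_pos": TCP position; "tcp_rot": TCP orientation; "contact_force": force on the tool from outside, world axes, zero at the start; "torque": the same for the moment, N m; "finger_gap": opening from 0.0 (shut) to 1.0 (fully open).
Only numpy, scipy, OpenCV 4.12 (cv2) and the standard library are available. Lean on these libraries where they do the work, as an engineer would, in place of code of your own. Each camera call takes 0.05 s, during which the arm holds its last target. There are 200 camera calls.

## Working session

There is one attempt and no reset: what is moved stays moved. The work goes in short steps, Python scripts to look and compute and a tool call to move; the robot and the scene stay as the last step left them, time stands still between calls to the robot, and variables do not carry over. Pictures are saved under pics/ and viewed, about 8 in all and at most 12, crops included, and the job is handed in when it is done.

Besides the shell and the picture viewer there is one more tool, called after "Emit:" in YAML: its name, and indented under it one key for each argument. servo_tool: Moves the arm, as the interface text tells. Its arguments: {"type":"object","properties":{"steps":{"type":"array","items":{"type":"object","properties":{"grip":{"type":"number"},"x":{"type":"number"},"y":{"type":"number"},"z":{"type":"number"},"roll":{"type":"number"}}}},"force":{"type":"number"}},"required":["steps"]}

```bash
mkdir -p pics
python3 - <<'E'
from rig import *
import cv2,numpy as np
s=read_state();print({k:np.round(s[k],3).tolist() for k in('clock','tool_pos','tcp_rot','finger_gap')},finger_overhang)
for c in('side','top'):
    im=capture(c);cv2.imwrite(f'pics/{c}0.png',im[:,:,::-1])
    m=camera_model(c);print(c,np.round(m['mtx'],1).tolist(),np.round(m['extrinsics'],3).tolist())
    for t in('basket','drip_stand','lid_pull','lid','basket_bar'):
        try: print(t,[(np.round(d['rect']).tolist(),round(d['score'],2)) for d in look_for(c,t)[:4]])
        except Exception as e: print(t,e)
a=cv2.imread('pics/side0.png');b=cv2.imread('pics/top0.png')
cv2.imwrite('pics/both0.png',cv2.resize(np.vstack([a,b]),None,fx=.78,fy=.78))
E
```

```text
{'clock': 0.0, 'tool_pos': [0.187, -0.517, 0.224], 'tcp_rot': [-1.571, 0.001, -1.223], 'finger_gap': 1.004} 0.019
side [[481.2, 0.0, 257.1], [0.0, 481.2, 200.4], [0.0, 0.0, 1.0]] [[0.776, -0.338, 0.533, -0.523], [-0.631, -0.428, 0.647, -1.269], [0.009, -0.838, -0.545, 1.216], [0.0, 0.0, 0.0, 1.0]]
basket []
drip_stand [([203.0, 237.0, 271.0, 317.0], 0.76), ([152.0, 182.0, 196.0, 234.0], 0.63), ([295.0, 203.0, 333.0, 264.0], 0.6)]
lid_pull [([294.0, 203.0, 332.0, 267.0], 0.66)]
lid []
basket_bar []
top [[436.3, 0.0, 250.9], [0.0, 436.3, 194.7], [0.0, 0.0, 1.0]] [[-0.027, -0.995, 0.1, 0.345], [-1.0, 0.028, 0.007, -0.017], [-0.01, -0.1, -0.995, 1.551], [0.0, 0.0, 0.0, 1.0]]
basket [([163.0, 177.0, 202.0, 199.0], 0.77)]
drip_stand [([301.0, 242.0, 355.0, 299.0], 0.94), ([284.0, 144.0, 333.0, 204.0], 0.78), ([143.0, 232.0, 204.0, 305.0], 0.58)]
lid_pull [([148.0, 149.0, 224.0, 202.0], 0.7)]
lid [([148.0, 152.0, 222.0, 207.0], 0.71)]
basket_bar [([160.0, 172.0, 205.0, 197.0], 0.96)]
```

View pics/side0.png

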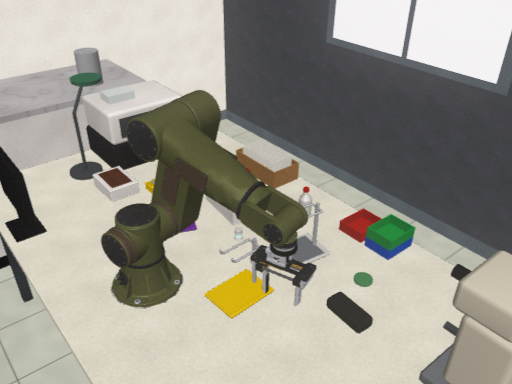

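View pics/top0.png

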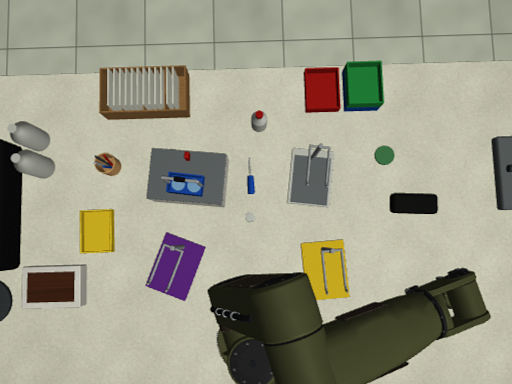

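The side view is mostly blocked by the arm. The top view shows three stands: white (312,175), purple (175,266) and yellow (326,268). The white one is the target because the others are the look-alikes I was told to leave alone. The cleaner, with the basket on it, is at (187,178). I'll confirm with an enlarged crop.

```bash
cat > h.py <<'E'
from rig import *
import cv2,numpy as np
def ray(m,u,v):
    E=m['extrinsics'];d=E[:3,:3]@np.linalg.solve(m['mtx'],[u,v,1.]);return E[:3,3],d
def atz(m,u,v,z):
    o,d=ray(m,u,v);return o+d*(z-o[2])/d[2]
def proj(m,p):
    E=np.linalg.inv(np.array(m['extrinsics']));q=m['mtx']@(E[:3,:3]@np.asarray(p)+E[:3,3]);return q[:2]/q[2]
def tri(*obs):
    A=np.zeros((3,3));b=np.zeros(3)
    for m,u,v in obs:
        o,d=ray(m,u,v);d=d/np.linalg.norm(d);P=np.eye(3)-np.outer(d,d);A+=P;b+=P@o
    x=np.linalg.solve(A,b);r=[np.linalg.norm((np.eye(3)-np.outer(d/np.linalg.norm(d),d/np.linalg.norm(d)))@(x-o)) for o,d in (ray(*q) for q in obs)]
    return x,np.array(r)
E
python3 - <<'E'
from h import *
a=cv2.imread('pics/top0.png')[138:213,140:340]
cv2.imwrite('pics/c1.png',cv2.resize(a,None,fx=4,fy=4,interpolation=cv2.INTER_CUBIC))
m=camera_model('wrist');print(np.round(m['mtx'],1).tolist(),np.round(m['extrinsics'],3).tolist())
E
```

```text
[[325.5, 0.0, 252.6], [0.0, 325.5, 189.1], [0.0, 0.0, 1.0]] [[0.341, -0.9, -0.272, 0.267], [-0.94, -0.326, -0.099, -0.489], [0.0, 0.289, -0.957, 0.385], [0.0, 0.0, 0.0, 1.0]]
```

View pics/c1.png

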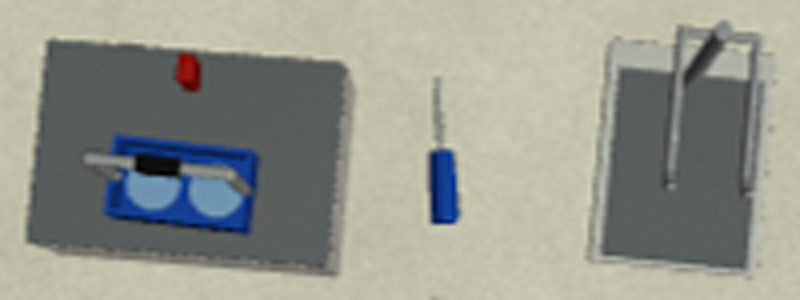

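The crop confirms the white stand: its prong tips face the robot and the post is on the far side. The basket's black grip block is at about (157,165) in the crop, the red pull is at (187,70), and the white stand's tips are at (670,186) and (748,191).

Run:
```python
from h import *
m=camera_model('top')
f=lambda n,cx,cy,z:print(n,np.round(atz(m,140+cx/4,138+cy/4,z),3))
f('grip',157,165,.2655+.009);f('barL',88,160,.2655);f('barR',238,172,.2655)
f('tipL',670,186,.212);f('tipR',748,191,.212);f('postTop',725,25,.21)
f('prL far',680,33,.194);f('prR far',757,40,.194)
f('pull top',185,60,.1745)
f('cl NW',48,40,.1305);f('cl NE',345,63,.1305);f('cl SE',330,270,.1305);f('cl SW',28,242,.1305)
for n,u,v,z in(('ypost',326,248,.21),('yfarL',301,241,.012),('yfarR',344,239,.012),('jar',250,217,.05),('bottle',259,113,.14),('ytipL',326,292,.212)):print(n,np.round(atz(m,u,v,z),3))
```

```text
grip [0.526 0.203 0.274]
barL [0.532 0.256 0.266]
barR [0.52  0.144 0.266]
tipL [ 0.507 -0.183  0.212]
tipR [ 0.501 -0.243  0.212]
postTop [ 0.632 -0.231  0.21 ]
prL far [ 0.63  -0.198  0.194]
prR far [ 0.623 -0.259  0.194]
pull top [0.624 0.196 0.175]
cl NW [0.653 0.317 0.131]
cl NE [0.627 0.071 0.131]
cl SE [0.456 0.087 0.131]
cl SW [0.485 0.334 0.131]
ypost [ 0.311 -0.232  0.21 ]
yfarL [ 0.332 -0.177  0.012]
yfarR [ 0.335 -0.328  0.012]
jar [ 0.419 -0.001  0.05 ]
bottle [ 0.759 -0.041  0.14 ]
ytipL [ 0.179 -0.226  0.212]
```

Emit:
servo_tool:
  steps:
    - {"x": 0, "y": -0.08, "z": 0, "roll": 0, "grip": 1}
    - {"x": 0, "y": -0.16, "z": 0, "roll": -0.05}
    - {"x": -0.02, "y": -0.245, "z": 0.06, "roll": -0.14}
    - {"x": -0.03, "y": -0.245, "z": 0.13, "roll": -0.23}
    - {"x": -0.05, "y": -0.245, "z": 0.2, "roll": -0.32}
    - {"x": -0.07, "y": -0.245, "z": 0.27, "roll": -0.41}
    - {"x": -0.09, "y": -0.245, "z": 0.34, "roll": -0.5}
    - {"x": -0.11, "y": -0.245, "z": 0.41, "roll": -0.55}
    - {"x": -0.121, "y": -0.245, "z": 0.46, "roll": -0.55}
    - {"x": -0.121, "y": -0.245, "z": 0.46, "roll": -0.55}
    - {"x": -0.121, "y": -0.245, "z": 0.46, "roll": -0.55}

```text
$.steps[1]: bad value
```

```bash
cat >> h.py <<'E'
import pickle
def snap(n,cam='wrist'):
    m=camera_model(cam);im=capture(cam);cv2.imwrite(f'pics/{n}.png',im[:,:,::-1]);pickle.dump(m,open(f'pics/{n}.pkl','wb'));return m
def st():
    s=read_state();print({k:np.round(s[k],4).tolist() for k in('clock','tool_pos','tcp_rot','finger_gap','contact_force')})
E
python3 -c "
from h import *
st();snap('w1');print(look_for('wrist','drip_stand'))
m=pickle.load(open('pics/w1.pkl','rb'))
for p in ([.504,-.213,.212],[.552,-.219,.194],[.63,-.23,.2]):print(proj(m,p))"
```

```text
{'clock': 0.6, 'tool_pos': [0.1875, -0.5171, 0.2244], 'tcp_rot': [-1.5708, -0.0, -1.223], 'finger_gap': 0.9987, 'contact_force': [-0.1091, 0.8852, 0.6714]}
[{'rect': [0.0, 0.3, 121.0, 159.0], 'score': 0.78}]
[ -538.79906352 -1371.89955468]
[ -399.41595261 -1469.90828373]
[ -491.7314761  -2688.91851202]
```

Emit:
servo_tool:
  steps:
    - {"x": 0, "y": -0.08, "z": 0, "roll": 0, "grip": 1}
    - {"x": 0, "y": -0.16, "z": 0, "roll": -0.05, "grip": 1}
    - {"x": -0.02, "y": -0.245, "z": 0.06, "roll": -0.14, "grip": 1}
    - {"x": -0.03, "y": -0.245, "z": 0.13, "roll": -0.23, "grip": 1}
    - {"x": -0.05, "y": -0.245, "z": 0.2, "roll": -0.32, "grip": 1}
    - {"x": -0.07, "y": -0.245, "z": 0.27, "roll": -0.41, "grip": 1}
    - {"x": -0.09, "y": -0.245, "z": 0.34, "roll": -0.5, "grip": 1}
    - {"x": -0.11, "y": -0.245, "z": 0.41, "roll": -0.55, "grip": 1}
    - {"x": -0.121, "y": -0.245, "z": 0.46, "roll": -0.55, "grip": 1}
    - {"x": -0.121, "y": -0.245, "z": 0.46, "roll": -0.55, "grip": 1}
    - {"x": -0.121, "y": -0.245, "z": 0.46, "roll": -0.55, "grip": 1}

```text
clock: 2.08
tool_pos: [0.5, -0.301, 0.4204]
tcp_rot: [-1.571, 0.0, -0.123]
contact_force: [0.2, 0.3, 0.5]
finger_gap: 1.004
```

```bash
python3 -c "
from h import *
st();snap('w1');print(look_for('wrist','drip_stand'))
m=pickle.load(open('pics/w1.pkl','rb'))
for p in ([.504,-.213,.212],[.552,-.219,.194],[.63,-.23,.2]):print(proj(m,p))"
```

```text
{'clock': 2.075, 'tool_pos': [0.5, -0.301, 0.4204], 'tcp_rot': [-1.5709, 0.0002, -0.1232], 'finger_gap': 1.0045, 'contact_force': [0.1914, 0.3322, 0.4822]}
[{'rect': [216.8, 41.6, 365.2, 136.6], 'score': 0.93}, {'rect': [0.0, 81.0, 163.0, 191.0], 'score': 0.87}]
[246.07829607  86.60243057]
[289.06323026  86.85299215]
[360.11113016  88.05699922]
```

Emit:
servo_tool:
  steps:
    - {"x": 0, "y": 0, "z": 0.07, "roll": 0, "grip": 1}
    - {"x": 0, "y": 0, "z": 0.13, "roll": 0, "grip": 1}
    - {"x": 0, "y": 0, "z": 0.13, "roll": 0, "grip": 1}
    - {"x": 0, "y": 0, "z": 0.13, "roll": 0, "grip": 1}

```text
clock: 2.68
tool_pos: [0.5128, -0.1983, 0.4207]
tcp_rot: [-1.571, -0.0, -0.124]
contact_force: [-0.9, 0.1, -0.1]
finger_gap: 0.998
```

```bash
python3 -c "
from h import *
st();snap('w2')"
```

```text
{'clock': 2.675, 'tool_pos': [0.5128, -0.1983, 0.4207], 'tcp_rot': [-1.5711, -0.0004, -0.1239], 'finger_gap': 0.998, 'contact_force': [-0.8885, 0.1412, -0.0769]}
```

Emit:
servo_tool:
  steps:
    - {"x": 0, "y": 0, "z": 0.07, "roll": 0, "grip": 1}
    - {"x": 0, "y": 0, "z": 0.14, "roll": 0, "grip": 1}
    - {"x": 0, "y": 0, "z": 0.21, "roll": 0, "grip": 1}
    - {"x": 0, "y": 0, "z": 0.28, "roll": 0, "grip": 1}
    - {"x": 0, "y": 0, "z": 0.34, "roll": 0, "grip": 1}
    - {"x": 0, "y": 0, "z": 0.37, "roll": 0, "grip": 1}
    - {"x": 0, "y": 0, "z": 0.37, "roll": 0, "grip": 1}
    - {"x": 0, "y": 0, "z": 0.37, "roll": 0, "grip": 1}

```text
clock: 3.72
tool_pos: [0.5497, 0.0949, 0.4203]
tcp_rot: [-1.571, 0.0, -0.124]
contact_force: [-0.2, -0.7, 0.6]
finger_gap: 1.001
```

```bash
python3 -c "
from h import *
st();snap('w3')"
```

```text
{'clock': 3.725, 'tool_pos': [0.5497, 0.0949, 0.4203], 'tcp_rot': [-1.5711, 0.0002, -0.1245], 'finger_gap': 1.0007, 'contact_force': [-0.2491, -0.6574, 0.5801]}
```

Emit:
servo_tool:
  steps:
    - {"x": 0, "y": 0, "z": 0.07, "roll": 0, "grip": 1}
    - {"x": 0, "y": 0, "z": 0.13, "roll": 0, "grip": 1}
    - {"x": 0, "y": 0, "z": 0.13, "roll": 0, "grip": 1}
    - {"x": 0, "y": 0, "z": 0.13, "roll": 0, "grip": 1}

```text
clock: 4.28
tool_pos: [0.5625, 0.1983, 0.4205]
tcp_rot: [-1.571, -0.0, -0.124]
contact_force: [0.0, -0.4, -0.5]
finger_gap: 1.001
```

```bash
python3 -c "
from h import *
st();snap('w4');snap('s4','side')
I=[cv2.imread(f'pics/w{i}.png') for i in (1,2,3,4)]
M=pickle.load(open('pics/w3.pkl','rb')),pickle.load(open('pics/w4.pkl','rb'))
for m in M: print([np.round(proj(m,p)).tolist() for p in([.526,.2,.2655],[.624,.196,.1745])])
h=lambda a:cv2.resize(a,(400,300))
cv2.imwrite('pics/m1.png',np.vstack([np.hstack([h(I[0]),h(I[1])]),np.hstack([h(I[2]),h(I[3])])]))"
```

```text
{'clock': 4.275, 'tool_pos': [0.5625, 0.1983, 0.4205], 'tcp_rot': [-1.571, -0.0001, -0.1241], 'finger_gap': 1.0013, 'contact_force': [0.0164, -0.3727, -0.4912]}
[[212.0, 70.0], [305.0, 67.0]]
[[216.0, 181.0], [301.0, 155.0]]
```

View pics/m1.png

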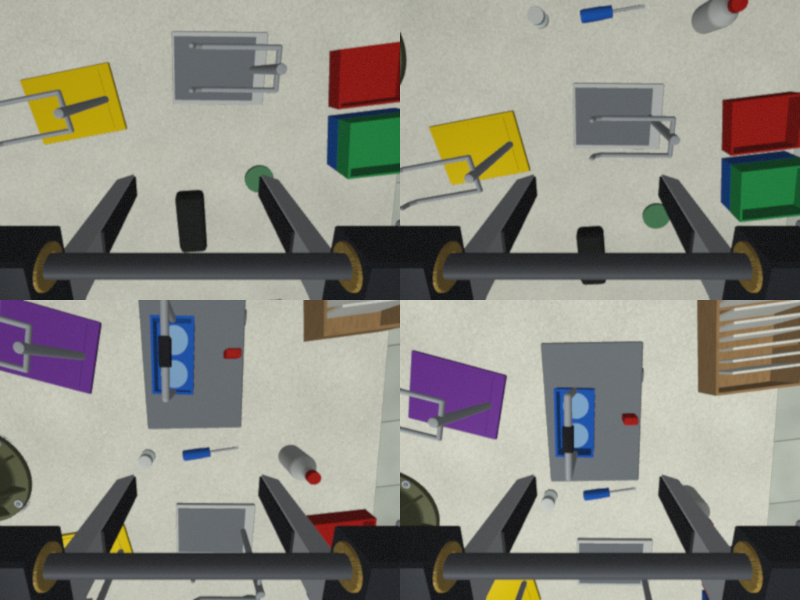

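The montage shows the hook tips in w1 at about (243,59) and (243,115) in full-size pixels. The grip block is at (211,65) in w3 and (215,179) in w4, and the pull is at (298,67) in w3 and (294,152) in w4. I'll enlarge these crops to get finer pixel positions.

```bash
python3 -c "
from h import *
o=[]
for i,x,y in((1,225,35),(2,225,115),(3,190,10),(4,190,110)):
    a=cv2.imread(f'pics/w{i}.png')[y:y+112,x:x+150];o.append(cv2.resize(a,(400,299),interpolation=cv2.INTER_CUBIC))
cv2.imwrite('pics/m2.png',np.vstack([np.hstack(o[:2]),np.hstack(o[2:])]))"
```

```text
(no output)
```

View pics/m2.png

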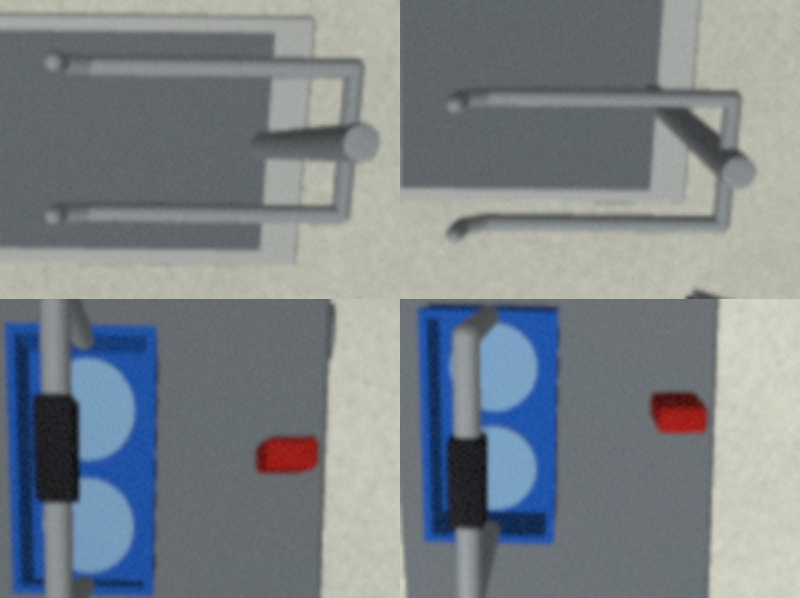

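Run:
```python
from h import *
M={i:pickle.load(open(f'pics/w{i}.pkl','rb')) for i in(1,2,3,4)};O={1:(225,35),2:(225,115),3:(190,10),4:(190,110)}
ob=lambda i,p:(M[i],O[i][0]+p[0]/2.6667-.3,O[i][1]+p[1]/2.67-.3)
T=camera_model('top')
for n,a,p,b,q,t in(('tip1',1,(52,62),2,(55,103),(670,186)),('tip2',1,(53,215),2,(56,230),(748,191)),('post',1,(362,142),2,(340,170),(725,25)),('cor1',1,(357,68),2,(336,99),(680,33)),('cor2',1,(345,213),2,(322,222),(757,40)),('block',3,(56,148),4,(67.5,181),(157,165)),('pull',3,(294,156),4,(283,121),(187,60))):
    x,r=tri(ob(a,p),ob(b,q)); x3,r3=tri(ob(a,p),ob(b,q),(T,140+t[0]/4-.4,138+t[1]/4-.4))
    print(n,np.round(x,4),np.round(r*1e3,1),'with top',np.round(x3,4),np.round(r3*1e3,1))
# bar yaw from w4,w3 edges on plane z=.2655
z=.2655
for i,p,q in((3,(55,10),(59,290)),(4,(66,40),(68,290))):
    u=ob(i,p);v=ob(i,q);d=atz(*u,z)-atz(*v,z);print('bar yaw',np.arctan2(-d[0],d[1]),atz(*u,z),atz(*v,z))
```

```text
tip1 [ 0.506  -0.1836  0.2061] [0.3 0.3] with top [ 0.5068 -0.183   0.2102] [1.5 0.3 1.7]
tip2 [ 0.4985 -0.2436  0.2005] [0.4 0.4] with top [ 0.5002 -0.2416  0.2115] [2.1 1.7 2.4]
post [ 0.629  -0.2297  0.2048] [0.1 0.1] with top [ 0.6328 -0.2313  0.1979] [2.1 1.8 3.4]
cor1 [ 0.6321 -0.2002  0.1913] [0.2 0.2] with top [ 0.6329 -0.1995  0.1886] [0.6 1.3 1.9]
cor2 [ 0.6247 -0.2591  0.1896] [0.7 0.7] with top [ 0.6248 -0.2587  0.1899] [0.7 0.8 0.7]
block [0.5259 0.2042 0.2692] [0.1 0.1] with top [0.5266 0.2043 0.2721] [0.6 0.6 0.7]
pull [0.6186 0.1962 0.1704] [0.5 0.5] with top [0.6201 0.1964 0.1767] [2.  3.  4.8]
bar yaw -0.1460125371607034 [0.53178793 0.24613186 0.2655    ] [0.51877996 0.15767783 0.2655    ]
bar yaw -0.14972277681134247 [0.53306363 0.25484275 0.2655    ] [0.51873614 0.15986537 0.2655    ]
```

Measured heights match the text: block top about 0.272, tips about 0.21 and pull top about 0.172. The bar is at (0.526, 0.204, 0.2655) and the hook seat at (0.551, -0.219), yaw -0.128. Next I'll grasp the block.

Emit:
servo_tool:
  steps:
    - {"x": -0.03, "y": 0.02, "z": 0.001, "roll": 0.005, "grip": 1}
    - {"x": -0.046, "y": 0.06, "z": 0.002, "roll": 0.005, "grip": 1}
    - {"x": -0.046, "y": 0.11, "z": 0.002, "roll": 0.005, "grip": 1}
    - {"x": -0.046, "y": 0.16, "z": 0.002, "roll": 0.005, "grip": 1}
    - {"x": -0.046, "y": 0.194, "z": 0.002, "roll": 0.005, "grip": 1}
    - {"x": -0.046, "y": 0.194, "z": 0.002, "roll": 0.005, "grip": 1}
    - {"x": -0.046, "y": 0.194, "z": 0.002, "roll": 0.005, "grip": 0.4}
    - {"x": -0.046, "y": 0.194, "z": 0.002, "roll": 0.005, "grip": 0}
    - {"x": -0.046, "y": 0.194, "z": 0.002, "roll": 0.005, "grip": 0}
    - {"x": -0.046, "y": 0.194, "z": 0.002, "roll": 0.005, "grip": 0}
    - {"x": -0.046, "y": 0.194, "z": 0.002, "roll": 0.005, "grip": 0}
    - {"x": -0.046, "y": 0.194, "z": 0.002, "roll": 0.005, "grip": 0}
  force: 25

```text
clock: 5.88
tool_pos: [0.5259, 0.2057, 0.2653]
tcp_rot: [-1.571, 0.0, -0.133]
contact_force: [0.1, 0.9, -0.3]
finger_gap: 0.397
```

Emit:
servo_tool:
  steps:
    - {"x": 0, "y": 0, "z": 0, "roll": 0, "grip": 0}
    - {"x": 0, "y": 0, "z": 0, "roll": 0, "grip": 0}
    - {"x": 0, "y": 0, "z": 0, "roll": 0, "grip": 0}
    - {"x": 0, "y": 0, "z": 0, "roll": 0, "grip": 0}
    - {"x": 0, "y": 0, "z": 0, "roll": 0, "grip": 0}
    - {"x": 0, "y": 0, "z": 0, "roll": 0, "grip": 0}

```text
clock: 6.62
tool_pos: [0.5259, 0.2056, 0.2652]
tcp_rot: [-1.571, 0.0, -0.133]
contact_force: [-0.9, -0.0, -0.4]
finger_gap: 0.146
```

Emit:
servo_tool:
  steps:
    - {"x": 0, "y": -0.04, "z": 0, "roll": 0, "grip": 0}
    - {"x": 0, "y": -0.09, "z": 0, "roll": 0, "grip": 0}
    - {"x": 0, "y": -0.138, "z": 0, "roll": 0, "grip": 0}
    - {"x": 0, "y": -0.138, "z": 0, "roll": 0, "grip": 0}

```text
clock: 7.12
tool_pos: [0.5263, 0.2058, 0.3783]
tcp_rot: [-1.569, -0.004, -0.133]
contact_force: [0.4, 0.1, -3.0]
finger_gap: 0.147
```

Emit:
servo_tool:
  steps:
    - {"x": -0.001, "y": 0, "z": -0.02, "roll": 0, "grip": 0}
    - {"x": -0.004, "y": 0, "z": -0.07, "roll": 0, "grip": 0}
    - {"x": -0.007, "y": 0, "z": -0.13, "roll": 0, "grip": 0}
    - {"x": -0.01, "y": 0, "z": -0.19, "roll": 0, "grip": 0}
    - {"x": -0.013, "y": 0, "z": -0.25, "roll": 0, "grip": 0}
    - {"x": -0.016, "y": 0, "z": -0.31, "roll": 0, "grip": 0}
    - {"x": -0.019, "y": 0, "z": -0.37, "roll": -0.002, "grip": 0}
    - {"x": -0.021, "y": 0, "z": -0.43, "roll": -0.002, "grip": 0}
    - {"x": -0.023, "y": 0, "z": -0.48, "roll": -0.002, "grip": 0}
    - {"x": -0.024, "y": 0, "z": -0.51, "roll": -0.002, "grip": 0}
    - {"x": -0.024, "y": 0, "z": -0.523, "roll": -0.002, "grip": 0}
    - {"x": -0.024, "y": 0, "z": -0.523, "roll": -0.002, "grip": 0}

```text
clock: 8.62
tool_pos: [0.451, -0.2066, 0.3749]
tcp_rot: [-1.57, 0.001, -0.13]
contact_force: [0.2, 0.2, -1.8]
finger_gap: 0.146
```

Emit:
servo_tool:
  steps:
    - {"x": 0, "y": 0.04, "z": 0, "roll": 0, "grip": 0}
    - {"x": 0, "y": 0.09, "z": 0, "roll": 0, "grip": 0}
    - {"x": 0, "y": 0.14, "z": 0, "roll": 0, "grip": 0}
    - {"x": 0, "y": 0.169, "z": 0, "roll": 0, "grip": 0}
    - {"x": 0, "y": 0.169, "z": 0, "roll": 0, "grip": 0}
    - {"x": 0, "y": 0.169, "z": 0, "roll": 0, "grip": 0}

```text
clock: 9.38
tool_pos: [0.4518, -0.2062, 0.2416]
tcp_rot: [-1.571, -0.001, -0.128]
contact_force: [0.6, -0.3, -1.1]
finger_gap: 0.149
```

Run:
```python
from h import *
st()
m1=snap('w5');m2=snap('s5','side');m3=snap('t5','top')
a=cv2.imread('pics/w5.png')
b=cv2.imread('pics/s5.png');b=b[170:330,180:380]
cv2.imwrite('pics/m3.png',np.vstack([np.hstack([cv2.resize(a,(400,300)),cv2.resize(b,(400,300))])]))
for p in([.5061,-.1836,.212],[.4987,-.2436,.212],[.5506,-.2192,.194]):print(np.round(proj(m1,p)),np.round(proj(m2,p)))
```

```text
{'clock': 9.375, 'tool_pos': [0.4518, -0.2062, 0.2416], 'tcp_rot': [-1.5713, -0.0014, -0.1283], 'finger_gap': 0.1486, 'contact_force': [0.6486, -0.3337, -1.104]}
[336. 184.] [285. 208.]
[330. 272.] [295. 216.]
[397. 218.] [300. 212.]
```

View pics/m3.png

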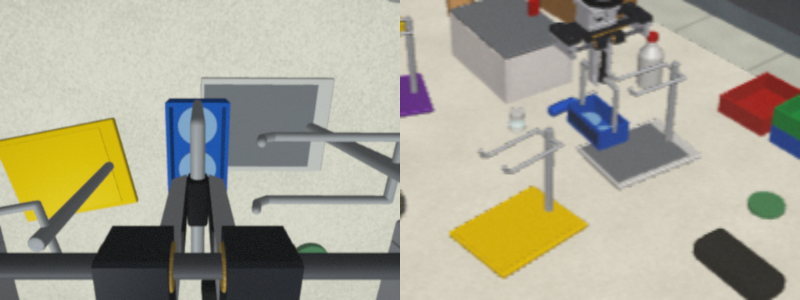

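The basket hangs upright in the gripper in front of the tips, at w5 full-size (337,180) and (330,263). These agree with my predictions to within about 5 mm, so I'll move it in along the prongs.

Emit:
servo_tool:
  steps:
    - {"x": 0.015, "y": 0, "z": 0.002, "roll": 0, "grip": 0}
    - {"x": 0.035, "y": 0, "z": 0.003, "roll": 0, "grip": 0}
    - {"x": 0.055, "y": 0, "z": 0.003, "roll": 0, "grip": 0}
    - {"x": 0.075, "y": 0, "z": 0.003, "roll": 0, "grip": 0}
    - {"x": 0.095, "y": 0, "z": 0.003, "roll": 0, "grip": 0}
    - {"x": 0.115, "y": 0, "z": 0.003, "roll": 0, "grip": 0}
    - {"x": 0.125, "y": 0, "z": 0.003, "roll": 0, "grip": 0}
    - {"x": 0.125, "y": 0, "z": 0.003, "roll": 0, "grip": 0}
    - {"x": 0.125, "y": 0, "z": 0.003, "roll": 0, "grip": 0}

```text
clock: 10.65
tool_pos: [0.5507, -0.2169, 0.2405]
tcp_rot: [-1.571, 0.0, -0.129]
contact_force: [-0.7, 0.8, -1.2]
finger_gap: 0.146
```

Emit:
servo_tool:
  steps:
    - {"x": 0, "y": 0.015, "z": 0, "roll": 0, "grip": 0}
    - {"x": 0, "y": 0.03, "z": 0, "roll": 0, "grip": 0}
    - {"x": 0, "y": 0.042, "z": 0, "roll": 0, "grip": 0}
    - {"x": 0, "y": 0.048, "z": 0, "roll": 0, "grip": 0}
    - {"x": 0, "y": 0.052, "z": 0, "roll": 0, "grip": 0}
    - {"x": 0, "y": 0.052, "z": 0, "roll": 0, "grip": 0}
    - {"x": 0, "y": 0.052, "z": 0, "roll": 0, "grip": 0}

```text
clock: 11.52
tool_pos: [0.551, -0.217, 0.1991]
tcp_rot: [-1.571, -0.0, -0.129]
contact_force: [0.2, -0.9, -1.3]
finger_gap: 0.148
```

Run:
```python
from h import *
st()
m1=snap('w6');m2=snap('s6','side')
a=cv2.imread('pics/w6.png')
b=cv2.imread('pics/s6.png');b=b[170:290,240:400]
cv2.imwrite('pics/m4.png',np.hstack([cv2.resize(a,(400,300)),cv2.resize(b,(400,300))]))
```

```text
{'clock': 11.525, 'tool_pos': [0.551, -0.217, 0.1991], 'tcp_rot': [-1.5709, -0.0004, -0.129], 'finger_gap': 0.1479, 'contact_force': [0.23, -0.8722, -1.27]}
```

View pics/m4.png

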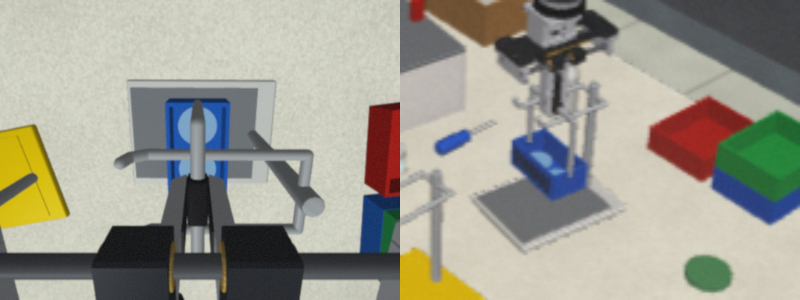

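The bar lies across both prongs between the tips and the post. The gripper still carries the weight, so I'll ease down a little more.

Emit:
servo_tool:
  steps:
    - {"x": 0, "y": 0.0015, "z": 0, "roll": 0, "grip": 0}
    - {"x": 0, "y": 0.0025, "z": 0, "roll": 0, "grip": 0}
    - {"x": 0, "y": 0.0025, "z": 0, "roll": 0, "grip": 0}
    - {"x": 0, "y": 0.0025, "z": 0, "roll": 0, "grip": 0}

```text
clock: 12.12
tool_pos: [0.5511, -0.2171, 0.1983]
tcp_rot: [-1.571, -0.002, -0.129]
contact_force: [-4.0, 2.7, 10.2]
finger_gap: 0.148
```

Emit:
servo_tool:
  steps:
    - {"x": 0, "y": -0.001, "z": 0, "roll": 0, "grip": 0}
    - {"x": 0, "y": -0.001, "z": 0, "roll": 0, "grip": 0.25}
    - {"x": 0, "y": -0.001, "z": 0, "roll": 0, "grip": 0.5}
    - {"x": 0, "y": -0.001, "z": 0, "roll": 0, "grip": 0.6}
    - {"x": 0, "y": -0.001, "z": 0, "roll": 0, "grip": 0.6}
    - {"x": 0, "y": -0.001, "z": 0, "roll": 0, "grip": 0.6}
    - {"x": 0, "y": -0.001, "z": 0, "roll": 0, "grip": 0.6}

```text
clock: 13.0
tool_pos: [0.5509, -0.217, 0.1976]
tcp_rot: [-1.571, 0.0, -0.129]
contact_force: [-0.7, 0.2, 0.1]
finger_gap: 0.6
```

Emit:
servo_tool:
  steps:
    - {"x": 0, "y": -0.02, "z": 0, "roll": 0, "grip": 0.6}
    - {"x": 0, "y": -0.05, "z": 0, "roll": 0, "grip": 0.6}
    - {"x": 0, "y": -0.1, "z": 0, "roll": 0, "grip": 0.6}
    - {"x": 0, "y": -0.15, "z": 0, "roll": 0, "grip": 0.6}
    - {"x": 0, "y": -0.15, "z": 0, "roll": 0, "grip": 0.6}
    - {"x": 0, "y": -0.15, "z": 0, "roll": 0, "grip": 0.6}

```text
clock: 13.75
tool_pos: [0.5507, -0.2169, 0.3176]
tcp_rot: [-1.571, 0.0, -0.129]
contact_force: [1.2, 0.1, -1.1]
finger_gap: 0.597
```

Emit:
servo_tool:
  steps:
    - {"x": 0, "y": -0.03, "z": 0.03, "roll": 0, "grip": 0.6}
    - {"x": 0, "y": -0.053, "z": 0.08, "roll": -0.08, "grip": 0.6}
    - {"x": 0, "y": -0.053, "z": 0.14, "roll": -0.17, "grip": 0.6}
    - {"x": 0, "y": -0.053, "z": 0.2, "roll": -0.26, "grip": 0.6}
    - {"x": 0, "y": -0.053, "z": 0.26, "roll": -0.35, "grip": 0.6}
    - {"x": 0, "y": -0.053, "z": 0.32, "roll": -0.44, "grip": 0.6}
    - {"x": 0, "y": -0.053, "z": 0.38, "roll": -0.53, "grip": 0.6}
    - {"x": 0, "y": -0.053, "z": 0.44, "roll": -0.62, "grip": 0.6}
    - {"x": -0.004, "y": -0.053, "z": 0.49, "roll": -0.71, "grip": 0.6}
    - {"x": -0.004, "y": -0.053, "z": 0.512, "roll": -0.795, "grip": 0.6}
    - {"x": -0.004, "y": -0.053, "z": 0.512, "roll": -0.7975, "grip": 0.6}
    - {"x": -0.004, "y": -0.053, "z": 0.512, "roll": -0.7975, "grip": 0.6}

```text
clock: 15.25
tool_pos: [0.6004, 0.1888, 0.3596]
tcp_rot: [-1.57, 0.0, 1.462]
contact_force: [-0.1, -0.5, 0.6]
finger_gap: 0.6
```

Run:
```python
from h import *
st();print(np.round(read_state()['joint_positions'],2))
m1=snap('w7');m2=snap('s7','side');m3=snap('t7','top')
a=cv2.imread('pics/w7.png');b=cv2.imread('pics/s7.png')[180:276,240:368];c=cv2.imread('pics/t7.png')[130:226,150:278+80]
cv2.imwrite('pics/m5.png',np.vstack([np.hstack([cv2.resize(a,(400,300)),cv2.resize(b,(400,300))]),cv2.resize(c,(650,300))[:,:650] if 0 else np.pad(cv2.resize(c,(650,300)),((0,0),(0,150),(0,0)))]))
print(np.round(proj(m1,[.6195,.196,.1745])),np.round(proj(m3,[.6195,.196,.1745])))
```

```text
{'clock': 15.25, 'tool_pos': [0.6004, 0.1888, 0.3596], 'tcp_rot': [-1.57, 0.0004, 1.4618], 'finger_gap': 0.6001, 'contact_force': [-0.0865, -0.5293, 0.6252]}
[ 0.25  0.44  1.03 -0.    1.68 -1.22]
[262. 188.] [186. 154.]
```

View pics/m5.png

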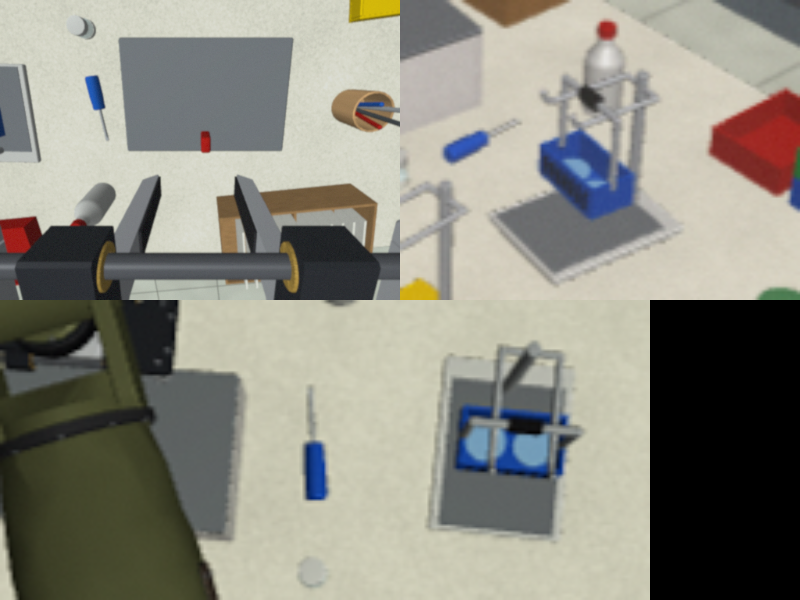

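The basket is hanging on both prongs of the white stand, level, and the bystanders haven't moved. The pull is at about (262,182) in w7 full-size. I'll refine its position from the red pixels in three wrist views.

Run:
```python
from h import *
from scipy.optimize import least_squares
D=[]
for i,(x0,y0,x1,y1) in((3,(270,40,330,90)),(4,(270,130,330,180)),(7,(240,150,290,210))):
    m=pickle.load(open(f'pics/w{i}.pkl','rb'));a=cv2.imread(f'pics/w{i}.png').astype(int)
    k=(a[:,:,2]>90)&(a[:,:,1]<70)&(a[:,:,0]<70);k[:y0]=0;k[y1:]=0;k[:,:x0]=0;k[:,x1:]=0
    v,u=np.nonzero(k);D.append((m,np.array([u.min()-.5,v.min()-.5,u.max()+.5,v.max()+.5])));print(i,D[-1][1])
def box(p,m):
    c,s=np.cos(p[2]),np.sin(p[2]);q=np.array([proj(m,[p[0]+c*a-s*b,p[1]+s*a+c*b,z]) for a in(-.012,.012) for b in(-.007,.007) for z in(.1305,.1745)])
    return np.r_[q.min(0),q.max(0)]
f=lambda p:np.concatenate([box([p[0],p[1],-.107],m)-b for m,b in D])
r=least_squares(f,[.62,.196]);print(np.round(r.x,4),np.round(r.fun,1))
# lid near edge in w7 -> hinge
m=D[2][0]
for u,v in((119,38),(293,38),(128,150),(283,151)):print(np.round(atz(m,u*1.28,v*1.28,.1305),4))
```

```text
3 [285.5  60.5 308.5  74.5]
4 [283.5 146.5 304.5 159.5]
7 [256.5 167.5 269.5 194.5]
[0.617  0.1972] [-0.7  0.1  0.6  0.9 -0.8 -2.6  0.5  1.1 -0.3 -1.3 -0.   1.5]
[0.4596 0.0913 0.1305]
[0.4864 0.3361 0.1305]
[0.6246 0.0729 0.1305]
[0.6533 0.32   0.1305]
```

Emit:
servo_tool:
  steps:
    - {"x": 0.0125, "y": 0.05, "z": -0.0195, "roll": -0.001, "grip": 0.6}
    - {"x": 0.0125, "y": 0.11, "z": -0.0195, "roll": -0.001, "grip": 0.6}
    - {"x": 0.0125, "y": 0.17, "z": -0.0195, "roll": -0.001, "grip": 0.6}
    - {"x": 0.0125, "y": 0.21, "z": -0.0195, "roll": -0.001, "grip": 0.6}
    - {"x": 0.0125, "y": 0.24, "z": -0.0195, "roll": -0.001, "grip": 0.6}
    - {"x": 0.0125, "y": 0.254, "z": -0.0195, "roll": -0.001, "grip": 0.6}
    - {"x": 0.0125, "y": 0.254, "z": -0.0195, "roll": -0.001, "grip": 0.6}
    - {"x": 0.0125, "y": 0.254, "z": -0.0195, "roll": -0.001, "grip": 0.6}

```text
clock: 16.4
tool_pos: [0.6174, 0.1979, 0.1581]
tcp_rot: [-1.572, -0.001, 1.468]
contact_force: [0.2, -0.1, -0.2]
finger_gap: 0.598
```

Emit:
servo_tool:
  steps:
    - {"x": 0, "y": 0, "z": 0, "roll": 0, "grip": 0.3}
    - {"x": 0, "y": 0, "z": 0, "roll": 0, "grip": 0}
    - {"x": 0, "y": 0, "z": 0, "roll": 0, "grip": 0}
    - {"x": 0, "y": 0, "z": 0, "roll": 0, "grip": 0}
    - {"x": 0, "y": 0, "z": 0, "roll": 0, "grip": 0}
    - {"x": 0, "y": 0, "z": 0, "roll": 0, "grip": 0}
    - {"x": 0, "y": 0, "z": 0, "roll": 0, "grip": 0}
    - {"x": 0, "y": 0, "z": 0, "roll": 0, "grip": 0}
  force: 35

```text
clock: 17.4
tool_pos: [0.617, 0.1986, 0.1569]
tcp_rot: [-1.571, -0.001, 1.468]
contact_force: [1.3, 4.2, -1.0]
finger_gap: 0.148
```

Run:
```python
from h import *
st()
yaw=1.464;p0=np.array(read_state()['tool_pos'])
lx=np.array([np.cos(-.107),np.sin(-.107),0])
R=np.array([[np.cos(yaw),0,-np.sin(yaw)],[np.sin(yaw),0,np.cos(yaw)],[0,-1,0]])
r0=np.array([.147,.036])
for d in(3,7,11,15,19,23,27,31,35,39,43,47,50):
    t=np.radians(d);r=np.array([.147*np.cos(t)-.036*np.sin(t),.147*np.sin(t)+.036*np.cos(t)])-r0
    print(d,np.round(R.T@(r[0]*lx+[0,0,r[1]])/.8,4))
```

```text
{'clock': 17.4, 'tool_pos': [0.617, 0.1986, 0.1569], 'tcp_rot': [-1.5712, -0.0011, 1.4682], 'finger_gap': 0.1483, 'contact_force': [1.2656, 4.2074, -0.9884]}
3 [ 0.     -0.0096  0.0026]
7 [ 0.     -0.0221  0.0069]
11 [ 0.     -0.0342  0.012 ]
15 [ 0.     -0.046   0.0179]
19 [ 0.     -0.0574  0.0247]
23 [ 0.     -0.0682  0.0322]
27 [ 0.     -0.0785  0.0405]
31 [ 0.     -0.0882  0.0494]
35 [ 0.     -0.0973  0.059 ]
39 [ 0.     -0.1056  0.0693]
43 [ 0.     -0.1132  0.0801]
47 [ 0.     -0.1201  0.0913]
50 [ 0.     -0.1247  0.1001]
```

Emit:
servo_tool:
  steps:
    - {"x": 0.0005, "y": -0.0096, "z": 0.0026, "roll": 0, "grip": 0}
    - {"x": 0.0005, "y": -0.0221, "z": 0.0069, "roll": 0, "grip": 0}
    - {"x": 0.0005, "y": -0.0342, "z": 0.012, "roll": 0, "grip": 0}
    - {"x": 0.0005, "y": -0.046, "z": 0.0179, "roll": 0, "grip": 0}
    - {"x": 0.0005, "y": -0.0574, "z": 0.0247, "roll": 0, "grip": 0}
    - {"x": 0.0005, "y": -0.0682, "z": 0.0322, "roll": 0, "grip": 0}
    - {"x": 0.0005, "y": -0.0682, "z": 0.0322, "roll": 0, "grip": 0}

```text
clock: 18.27
tool_pos: [0.5903, 0.2015, 0.2115]
tcp_rot: [-1.569, -0.0, 1.469]
contact_force: [-2.8, 5.3, -4.8]
finger_gap: 0.145
```

Emit:
servo_tool:
  steps:
    - {"x": 0, "y": -0.0103, "z": 0.0083, "roll": 0, "grip": 0}
    - {"x": 0, "y": -0.02, "z": 0.0172, "roll": 0, "grip": 0}
    - {"x": 0, "y": -0.0291, "z": 0.0268, "roll": 0, "grip": 0}
    - {"x": 0, "y": -0.0374, "z": 0.0371, "roll": 0, "grip": 0}
    - {"x": 0, "y": -0.045, "z": 0.0479, "roll": 0, "grip": 0}
    - {"x": 0, "y": -0.0519, "z": 0.0591, "roll": 0, "grip": 0}
    - {"x": 0, "y": -0.0565, "z": 0.0679, "roll": 0, "grip": 0}
    - {"x": 0, "y": -0.0565, "z": 0.0679, "roll": 0, "grip": 0}
    - {"x": 0, "y": -0.0565, "z": 0.0679, "roll": 0, "grip": 0}

```text
clock: 19.4
tool_pos: [0.5367, 0.2074, 0.2562]
tcp_rot: [-1.569, -0.001, 1.469]
contact_force: [1.0, 8.9, -9.2]
finger_gap: 0.145
```

Run:
```python
from h import *
st();p=np.array(read_state()['tool_pos'])
for hx in(.4709,.473):
    h=np.array([hx,.197+.0157]);d=(p[:2]-h)@[np.cos(-.107),np.sin(-.107)];zz=p[2]-.1205
    print('angle',np.degrees(np.arctan2(zz,d)-np.arctan2(.036,.147)),'radius',np.hypot(zz,d),np.hypot(.147,.036))
m1=snap('w8');m2=snap('s8','side');m3=snap('t8','top')
a=cv2.imread('pics/w8.png');b=cv2.imread('pics/s8.png')[140:260,200:360]
cv2.imwrite('pics/m6.png',np.hstack([cv2.resize(a,(400,300)),cv2.resize(b,(400,300))]))
```

```text
{'clock': 19.4, 'tool_pos': [0.5367, 0.2074, 0.2562], 'tcp_rot': [-1.5693, -0.001, 1.4687], 'finger_gap': 0.1452, 'contact_force': [1.0466, 8.8954, -9.249]}
angle 50.30209553129838 radius 0.15088853667526436 0.15134397906755326
angle 51.019395813584175 radius 0.1499870359541678 0.15134397906755326
```

View pics/m6.png

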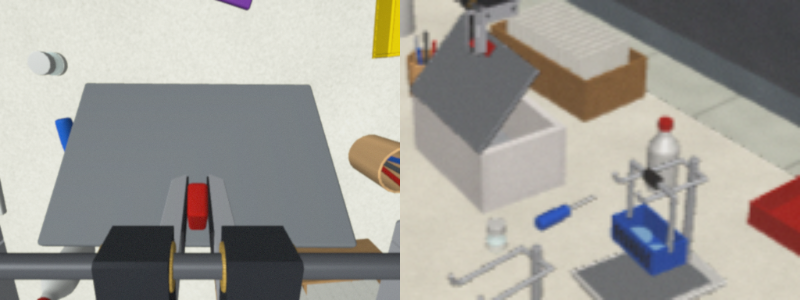

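The lid is open with the pull held in the fingers, and the basket still hangs. I'll cross-check the angle with the lid corners: w8 full-size (51,312) and (452,312), side (255,169).

Run:
```python
from h import *
w=pickle.load(open('pics/w8.pkl','rb'));s=pickle.load(open('pics/s8.pkl','rb'))
lx=np.array([np.cos(-.107),np.sin(-.107),0]);ly=np.array([-lx[1],lx[0],0])
for d in(45,48,50,52,55):
    t=np.radians(d)
    P=[np.array([.472,.2128,.1205])+lx*(.17*np.cos(t)-.01*np.sin(t))+ly*b+np.array([0,0,.17*np.sin(t)+.01*np.cos(t)]) for b in(-.125,.125)]
    print(d,*[np.round(proj(w,p)).tolist() for p in P],np.round(proj(s,P[0])).tolist())
st()
```

```text
45 [48.0, 316.0] [455.0, 317.0] [255.0, 168.0]
48 [40.0, 313.0] [463.0, 314.0] [254.0, 167.0]
50 [34.0, 310.0] [468.0, 311.0] [253.0, 167.0]
52 [29.0, 306.0] [474.0, 308.0] [252.0, 166.0]
55 [20.0, 300.0] [483.0, 302.0] [250.0, 166.0]
{'clock': 19.55, 'tool_pos': [0.5367, 0.2074, 0.2562], 'tcp_rot': [-1.5691, -0.001, 1.4686], 'finger_gap': 0.148, 'contact_force': [0.6439, 8.88, -9.2188]}
```

The corner widths suggest an angle nearer 45–49°, while the arm position gives 50–51°. I'll measure the corners more precisely before deciding.

Run:
```python
from h import *
from scipy.optimize import least_squares
a=cv2.imread('pics/w8.png');w=pickle.load(open('pics/w8.pkl','rb'))
g=cv2.cvtColor(a,cv2.COLOR_BGR2GRAY).astype(int)
L=[];Rr=[];T=[];B=[]
k=(g<150)
for v in range(190,296,4):   # right edge
    u=np.nonzero(k[v,380:470])[0]; 
    row=g[v].astype(float);d=np.diff(cv2.GaussianBlur(row[None],(5,1),0)[0]);
    uR=380+np.argmax(d[380:440+10]);Rr.append((uR+.5,v))
for v in list(range(120,148,4))+list(range(200,300,4)):
    row=cv2.GaussianBlur(g[v].astype(float)[None],(5,1),0)[0];d=np.diff(row);L.append((45+np.argmin(d[45:120])+.5,v))
for u in list(range(125,380,10)):
    col=cv2.GaussianBlur(g[:,u].astype(float)[None],(5,1),0)[0];d=np.diff(col);T.append((u,90+np.argmin(d[90:125])+.5))
for u in list(range(56,110,4)):
    col=cv2.GaussianBlur(g[:,u].astype(float)[None],(5,1),0)[0];d=np.diff(col);B.append((u,295+np.argmax(np.abs(d[295:330]))+.5))
def line(P):
    P=np.array(P,np.float32);vx,vy,x,y=cv2.fitLine(P,cv2.DIST_HUBER,0,.01,.01).ravel();n=np.array([-vy,vx]);c=n@[x,y];print(len(P),np.median(np.abs(P@n-c)));return n,c
ln={n:line(P) for n,P in zip('LRTB',(L,Rr,T,B))}
X=lambda p,q:np.linalg.solve([ln[p][0],ln[q][0]],[ln[p][1],ln[q][1]])
C=np.array([X('B','L'),X('B','R'),X('T','L'),X('T','R')]);print(np.round(C,1).tolist())
def model(p):
    t=p[0];lx=np.array([np.cos(p[3]),np.sin(p[3]),0]);ly=np.array([-lx[1],lx[0],0]);h=np.array([p[1],p[2],.1205])
    return np.array([proj(w,h+lx*(r*np.cos(t)-.01*np.sin(t))+ly*b+np.array([0,0,r*np.sin(t)+.01*np.cos(t)])) for r,b in((.17,-.125),(.17,.125),(0,-.125),(0,.125))])
r=least_squares(lambda p:(model(p)-C).ravel(),[.85,.472,.2128,-.107]);print(np.degrees(r.x[0]),np.round(r.x,4),np.round(r.fun,1))
```

```text
32 0.21006775
27 0.26046753
26 0.2202568
14 0.18199158
[[42.900001525878906, 324.0], [456.70001220703125, 313.3999938964844], [109.0, 106.0999984741211], [397.29998779296875, 107.69999694824219]]
46.37033837191895 [ 0.8093  0.4735  0.211  -0.094 ] [ 2.  -4.8  1.5  2.8 -3.2  3.2 -1.9 -0.8]
```

Run:
```python
from h import *
from scipy.optimize import least_squares
w=pickle.load(open('pics/w8.pkl','rb'))
C=np.array([[46.2,313],[456.7,313.4],[109,106.1],[397.3,107.7]])
def model(p):
    t=p[0];lx=np.array([np.cos(p[3]),np.sin(p[3]),0]);ly=np.array([-lx[1],lx[0],0]);h=np.array([p[1],p[2],p[4]])
    return np.array([proj(w,h+lx*(r*np.cos(t)-.01*np.sin(t))+ly*b+np.array([0,0,r*np.sin(t)+.01*np.cos(t)])) for r,b in((.17,-.125),(.17,.125),(0,-.125),(0,.125))])
for hz in(.1205,None):
    r=least_squares(lambda p:(model([*p[:4],hz or p[4]])-C).ravel(),[.85,.472,.2128,-.107,.1205],x_scale=.01);print(np.degrees(r.x[0]),np.round(r.x,4),np.round(r.fun,1))
a=cv2.imread('pics/w8.png')[210:300,190:310];b=cv2.imread('pics/s8.png')[135:225,195:315]
cv2.imwrite('pics/m7.png',np.hstack([cv2.resize(q,(400,300),interpolation=cv2.INTER_CUBIC) for q in(a,b)]))
s=pickle.load(open('pics/s8.pkl','rb'))
for d in(45,47,49,51):
    t=np.radians(d);out=[]
    for r,z,b in((.17,.01,-.125),(.17,0,-.125),(0,.01,-.125),(0,0,-.125),(.17,.01,.125)):
        lx=np.array([np.cos(-.107),np.sin(-.107),0]);ly=np.array([-lx[1],lx[0],0])
        p=np.array([.472,.2128,.1205])+lx*(r*np.cos(t)-z*np.sin(t))+ly*b+np.array([0,0,r*np.sin(t)+z*np.cos(t)])
        out.append(np.round((proj(s,p)-[195,135])*3.333+[400,0]).tolist())
    print(d,out)
```

```text
45.771415003427805 [ 0.7989  0.4713  0.2131 -0.1067  0.1205] [-0.2  1.2  0.9  2.2 -1.5 -1.6  0.5 -1.8]
46.649480647067605 [ 0.8142  0.4727  0.2129 -0.1067  0.1181] [ 0.3 -0.4  0.4  0.7 -0.1 -0.1 -0.9 -0.3]
45 [[600.0, 110.0], [605.0, 113.0], [518.0, 220.0], [523.0, 223.0], [499.0, 33.0]]
47 [[597.0, 108.0], [602.0, 111.0], [518.0, 220.0], [523.0, 223.0], [496.0, 31.0]]
49 [[594.0, 106.0], [599.0, 110.0], [518.0, 220.0], [523.0, 223.0], [493.0, 29.0]]
51 [[591.0, 105.0], [596.0, 108.0], [517.0, 220.0], [523.0, 223.0], [490.0, 28.0]]
```

View pics/m7.png

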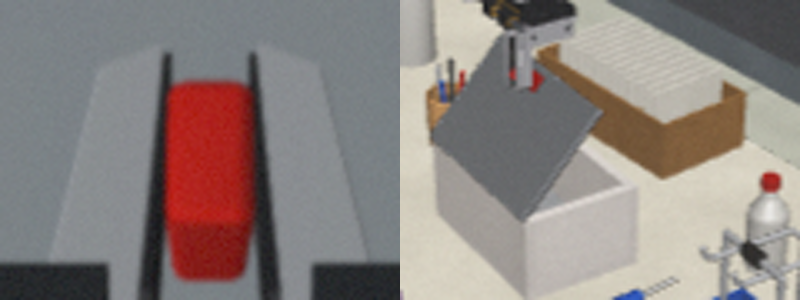

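Both views agree: the lid is at about 46°. The pull has shifted slightly in the fingers, so the arm-based value reads high. I'll raise it about 4° along the arc with a firmer grip.

Emit:
servo_tool:
  steps:
    - {"x": 0, "y": 0, "z": 0, "roll": 0, "grip": 0}
    - {"x": 0, "y": -0.0018, "z": 0.004, "roll": 0, "grip": 0}
    - {"x": 0, "y": -0.0036, "z": 0.008, "roll": 0, "grip": 0}
    - {"x": 0, "y": -0.0054, "z": 0.012, "roll": 0, "grip": 0}
    - {"x": 0, "y": -0.0054, "z": 0.012, "roll": 0, "grip": 0}
    - {"x": 0, "y": -0.0054, "z": 0.012, "roll": 0, "grip": 0}
  force: 45

```text
clock: 20.3
tool_pos: [0.5274, 0.2084, 0.2603]
tcp_rot: [-1.57, -0.001, 1.469]
contact_force: [2.8, 10.4, -12.2]
finger_gap: 0.144
```

```bash
cat > ang.py <<'E'
from h import *
from scipy.optimize import least_squares
import sys
n=sys.argv[1];st();w=snap('w'+n);snap('s'+n,'side');a=cv2.imread(f'pics/w{n}.png');g=cv2.GaussianBlur(cv2.cvtColor(a,cv2.COLOR_BGR2GRAY),(5,5),0).astype(float)
dh=np.diff(g,axis=1);dv=np.diff(g,axis=0)
L=[(25+np.argmin(dh[v,25:120])+.5,v) for v in range(200,295,4)]
R=[(380+np.argmax(dh[v,380:480])+.5,v) for v in range(190,295,4)]
T=[(u,85+np.argmin(dv[85:135,u])+.5) for u in range(130,375,10)]
B=[(u,295+np.argmax(dv[295:318,u])+.5) for u in range(64,104,4)]
def line(P):
    P=np.array(P,np.float32);vx,vy,x,y=cv2.fitLine(P,cv2.DIST_HUBER,0,.01,.01).ravel();return np.array([-vy,vx]),-vy*x+vx*y
ln=dict(zip('LRTB',map(line,(L,R,T,B))))
X=lambda p,q:np.linalg.solve([ln[p][0],ln[q][0]],[ln[p][1],ln[q][1]])
C=np.array([X('B','L'),X('B','R'),X('T','L'),X('T','R')]);print(np.round(C,1).tolist())
def model(p):
    t=p[0];lx=np.array([np.cos(p[3]),np.sin(p[3]),0]);ly=np.array([-lx[1],lx[0],0]);h=np.array([p[1],p[2],p[4]])
    return np.array([proj(w,h+lx*(r*np.cos(t)-.01*np.sin(t))+ly*b+np.array([0,0,r*np.sin(t)+.01*np.cos(t)])) for r,b in((.17,-.125),(.17,.125),(0,-.125),(0,.125))])
r=least_squares(lambda p:(model(p)-C).ravel(),[.85,.472,.2128,-.107,.1205],x_scale=.01);print(np.degrees(r.x[0]),np.round(r.x,4),np.round(r.fun,1))
b=cv2.imread(f'pics/s{n}.png')[135:225,195:315]
cv2.imwrite(f'pics/v{n}.png',np.hstack([cv2.resize(a,(400,300)),cv2.resize(b,(400,300),interpolation=cv2.INTER_CUBIC)]))
E
python3 ang.py 9
```

```text
{'clock': 20.3, 'tool_pos': [0.5274, 0.2084, 0.2603], 'tcp_rot': [-1.5699, -0.0012, 1.4686], 'finger_gap': 0.1437, 'contact_force': [2.8038, 10.3999, -12.2344]}
[[37.5, 338.70001220703125], [390.6000061035156, 109.69999694824219], [112.19999694824219, 115.30000305175781], [392.5, 115.5]]
78.44347601888984 [1.3691 0.4897 0.1795 0.3023 0.0759] [ -3.6 -45.1  34.6  25.9   2.2  62.2 -60.5 -33.1]
```

View pics/v9.png

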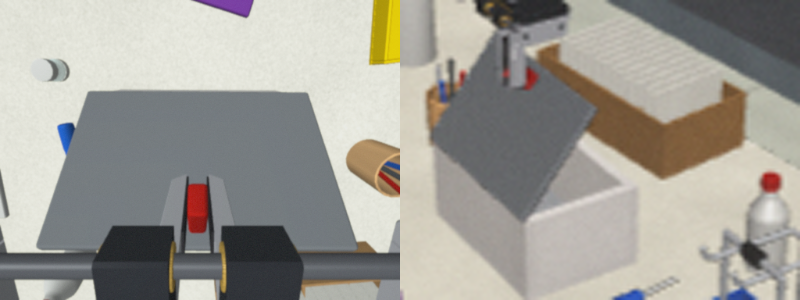

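Run:
```python
from h import *
from scipy.optimize import least_squares
w=pickle.load(open('pics/w9.pkl','rb'));a=cv2.imread('pics/w9.png')
g=cv2.GaussianBlur(cv2.cvtColor(a,cv2.COLOR_BGR2GRAY),(5,5),0).astype(float);dh=np.diff(g,axis=1);dv=np.diff(g,axis=0)
R=[(395+np.argmax(dh[v,395:465])+.5,v) for v in range(130,310,4)]
R=[p for p in R if abs(p[0]-(392.5+(p[1]-115.5)*.308))<6];k=np.polyfit([p[1] for p in R],[p[0] for p in R],1);print(len(R),k)
B=[(u,308+np.argmax(np.abs(dv[308:322,u]))+.5) for u in range(56,110,6)];print(B)
vb=np.median([p[1] for p in B])
L=lambda v:112.2+(v-115.3)*(37.5-112.2)/(338.7-115.3)
C=np.array([[L(vb),vb],[np.polyval(k,vb+1),vb+1],[112.2,115.3],[np.polyval(k,115.5),115.5]]);print(np.round(C,1).tolist())
def model(p):
    t=p[0];lx=np.array([np.cos(p[3]),np.sin(p[3]),0]);ly=np.array([-lx[1],lx[0],0]);h=np.array([p[1],p[2],p[4]])
    return np.array([proj(w,h+lx*(r*np.cos(t)-.01*np.sin(t))+ly*b+np.array([0,0,r*np.sin(t)+.01*np.cos(t)])) for r,b in((.17,-.125),(.17,.125),(0,-.125),(0,.125))])
for hz in(.1205,None):
    r=least_squares(lambda p:(model([*p[:4],hz or p[4]])-C).ravel(),[.85,.472,.2128,-.107,.1205],x_scale=.01);print(np.degrees(r.x[0]),np.round(r.x,4),np.round(r.fun,1))
# side image: subpixel compare between s8/s9 of the free edge
```

```text
45 [3.27470356e-01 3.54711462e+02]
[(56, np.float64(319.5)), (62, np.float64(319.5)), (68, np.float64(319.5)), (74, np.float64(319.5)), (80, np.float64(319.5)), (86, np.float64(319.5)), (92, np.float64(319.5)), (98, np.float64(317.5)), (104, np.float64(317.5))]
[[43.9, 319.5], [459.7, 320.5], [112.2, 115.3], [392.5, 115.5]]
49.30636153136049 [ 0.8606  0.4717  0.2128 -0.1046  0.1205] [ 0.1 -0.  -0.  -0.4 -1.5  0.2  1.4  0.7]
49.42636015731759 [ 0.8627  0.4719  0.2128 -0.1046  0.1202] [ 0.2 -0.3 -0.1 -0.6 -1.3  0.4  1.2  0.9]
```

Run:
```python
from h import *
lx=np.array([np.cos(-.107),np.sin(-.107),0]);ly=np.array([-lx[1],lx[0],0])
for n in(8,9):
    w=pickle.load(open(f'pics/w{n}.pkl','rb'));a=cv2.imread(f'pics/w{n}.png').astype(int)
    k=(a[:,:,2]>90)&(a[:,:,1]<70)&(a[:,:,0]<70);k[:200]=0;k[310:]=0;k[:,:220]=0;k[:,290:]=0
    v,u=np.nonzero(k);print(n,'red',u.min(),v.min(),u.max()+1,v.max()+1)
    for d in(44,46,48,50,52,54):
        t=np.radians(d);q=np.array([proj(w,np.array([.4718,.2128,.1205])+lx*(r*np.cos(t)-z*np.sin(t))+ly*b+np.array([0,0,r*np.sin(t)+z*np.cos(t)])) for r in(.135,.159) for b in(-.007,.007) for z in(.012,.054)])
        print(d,np.round(np.r_[q.min(0),q.max(0)],1))
```

```text
8 red 239 235 266 294
44 [238.3 240.6 265.4 298.4]
46 [238.  234.4 265.8 296. ]
48 [237.7 227.6 266.1 293.3]
50 [237.4 220.4 266.5 290.1]
52 [237.2 212.8 266.9 286.4]
54 [236.9 204.6 267.3 282.2]
9 red 239 236 266 298
44 [238.7 252.3 264.8 306.7]
46 [238.5 246.5 265.1 304.7]
48 [238.2 240.2 265.5 302.2]
50 [237.9 233.5 265.8 299.4]
52 [237.7 226.3 266.2 296. ]
54 [237.4 218.7 266.5 292.2]
```

Four independent checks put the lid at about 47–51°: the lid-corner fit gives 49.4°, the pull outline 49–51°, and the side view about 47–48°. The basket is still on the hook, so I'm handing in.

```bash
python3 -c "
from h import *
st();print(sign_off())"
```

```text
{'clock': 20.4, 'tool_pos': [0.5274, 0.2084, 0.2603], 'tcp_rot': [-1.5698, -0.0012, 1.4686], 'finger_gap': 0.1455, 'contact_force': [4.0055, 9.0754, -12.9142]}
the job is handed in; nothing more can be done
None
```

The basket is hanging by its handle across both prongs of the white drip stand, released. The cleaner's lid was still held open by its red pull at about 50° when I handed in at 20.4 s. The purple and yellow look-alike stands and the other things on the bench were not touched.

**Checks that passed:**
- **Basket:** pictures taken after release showed it hanging level on the white stand. The last side view, a partial one, still showed it there.
- **Lid angle:** the lid-corner fit gave 49.4°, with the hinge within about 1 mm of its earlier measurement. The outline of the pull gave 49–51°.

**Checks that disagreed:**
- **Arm position:** it alone implied about 54°, because the pull had shifted a few millimetres in the fingers. At the first stop it read 50° while the pictures showed about 46°, so I trusted the cameras, raised the lid about 4° and gripped more firmly.
- **Side view:** it is a coarse measure and suggested about 47–48°, still within tolerance. I said "four independent checks" just before handing in, but there were only these three camera checks.
- **Force:** the tool showed about 13 N downward and 9 N sideways at the end, more than the 4–5 N expected from the lid but well under the limits.

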